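Put the small diya tier away in the open drawer

ROBOT

A 6-joint arm with a two-finger parallel gripper is mounted at the origin on the work surface. World frame = base frame: x ahead of the robot, y to its left, z up, the work surface at z = 0. Lengths are in m, angles in rad, forces in N, time in s.
With the tool pointing down it reaches from about 0.3 to 0.75 m from the base axis. Payload 8.5 kg.
Tool frame: the origin (TCP) lies at the very end of the fingers, on their centre line; the grasp point (between the pads) lies 19 mm behind it (r.grip_point_offset is the z of the grasp point in the tool frame, in m); z points along the fingers, x is the direction in which the jaws open and shut, and the axes are right-handed (so a half turn about z gives the same grasp; the last joint's range is limited). The gripper opens to 85 mm and grips with 20 to 120 N. Pads are 22 mm wide; open, the fingers measure 114 mm over their backs; the gripper's body (76 mm by 85 mm) begins 54 mm behind the grasp point. The pads swing forward as they close: fully open they stand 13 mm farther back than shut.
Start: joints at [-1.349, 0.381, 1.297, -0, 1.464, -0.215], TCP at [0.233, -0.498, 0.231] pointing down, gripper open.
Joint ranges: [-3.11, 3.11], [-0.89, 2.33], [0.22, 2.48], [-1.42, 4.56], [0.17, 2.85], [-2.88, 2.88]. Speed limits (rad/s): [2.39, 2.39, 3.14, 3.14, 3.14, 3.14].

INTERFACE

Orientations are given as [roll, pitch, yaw] about the fixed x, y, z axes, in that order (R = Rz(yaw) Ry(pitch) Rx(roll)).
In Python, from cell import state, optics, order, r gives the robot as it stands.
- The arm moves only by the shell command python3 -m crank 'ROWS' [FORCE]. ROWS is JSON, a list that holds one entry, the list of rows, each a list of 5 numbers: the shift along the tool's x, y, z in m, then the turn about the tool's z in degrees, then the opening, from -1 (shut) to 1 (fully open), so that 0 is half open. A call has 1 to 20 rows; each row is the pose to reach, as a shift and turn from the pose commanded when the call began, along the tool's axes at that moment; what a row does not reach only later rows make up. A row lasts 1/10 s, in which the tool goes at most 50 mm and 8.59 degrees, less where a joint would pass 70% of its speed; a pose out of reach is approached as far as the arm can. A call with a gripper value outside its range is refused whole. The fingers move at their own pace and stop on an object; FORCE is the grip in N (left out, the last holds). Time passes only in rows, so rows that repeat a pose let the fingers close. It gives the time, the measured TCP pose, the force and the opening at its end, in the units of the state.
- state(): the state, without advancing time (a new reading comes with each control period).
- optics.read_camera(name): name is "scene" or "side" or "wrist"; returns the picture (384x512x3 uint8, blue, green, red); there is no depth.
- optics.get_calibration(name): a dict with "camera_matrix" (3x3 intrinsics, pixels), "k1" (the pictures are not rectified: a ray, as slopes to the right and down, at radius r is drawn at 1 + k1 r^2 times it, then the intrinsics apply), "extrinsics" (4x4, takes a point from world to camera coordinates). Camera axes: x right, y down, z forward; pixel columns grow to the right and rows downward; lengths in m; the calibration is good to about 2 mm. A picture is of the moment at which its call begins: read the wrist's pose just before it. get_calibration takes no time and is no camera call; for the wrist camera it gives the pose at the moment of the call.
- order.hand_in(): hands the job in, once; it reports no verdict.
The state is a dict: "clock": time; "joint_positions": joint angles; "joint_vel": joint speeds; "joint_efforts": joint torques, N m; "tool_pos": TCP position; "ee_rot": TCP orientation; "ft_force": force on the tool from outside, world axes, zero at the start; "torque": the same for the moment, N m; "grip_width": opening from 0.0 (shut) to 1.0 (fully open).
Only numpy, scipy, OpenCV 4.12 (cv2) and the standard library are available. Lean on these libraries where they do the work, as an engineer would, in place of code of your own. Each camera call takes 0.05 s, during which the arm holds its last target.

TASK

Put the smaller of the two white ceramic diya tiers away: lower it into the empty, larger front compartment of the chest's open drawer and let go of it there, so that it stands upright on the compartment floor. Keep it upright on the way and set it down gently rather than dropping it. Leave the drawer open and the larger tier standing where it is.

Things in the scene. Friction and masses are not known exactly. Their poses are not given: they have to be found in the camera images.
- small_tier: Smaller diya tier, white ceramic, loose, 110 to 225 g: round dish 76 mm across, 14 mm high, with five tiny terracotta wells, and an upright central post 26 mm thick whose top is 60 mm above the underside; grip the post 25 to 60 mm up. Origin: centre of underside, z up. Round: yaw is free. Stands on the console (z = 0); a 65 mm glass cup or the larger tier may be centred 120 mm away.
- large_tier: The larger diya tier, to be left alone: the same white ceramic and shape, dish 124 mm across and 14 mm high with eight wells, post 32 mm in diameter reaching 76 mm above the underside. Origin: centre of the underside, z up.
- compartment (a point): Floor centre of the drawer's empty larger compartment, 22 mm above the console; moves with the drawer. Inside 130 mm along x, 140 mm along y; walls rise 38 mm (front 40) above the floor. x points from drawer front into the chest, z up. Beyond the +y wall: a narrow compartment full of packets. The dark chest's face is at point x = joint value - 65 mm; its top is 105 mm above the console.
- drawer (a joint): How far the drawer is pulled out, in m: 0 shut, 0.18 fully out; it starts at 0.145 to 0.17, with the whole compartment clear of the chest. It slides freely once pushed with about 4 N and stays where it is left.
Not all that is in view belongs to the job. Leave any green or purple look-alike of the small_tier alone.

How it is judged:
At the end, for the whole second after the job is handed in: The small tier is released and at rest, upright within 8 degrees, on the floor of the larger compartment (underside within 8 mm of it, centre within 32 mm along x and 37 mm along y of the compartment centre), and the drawer is still pulled out more than 120 mm (x of small_tier in the frame of compartment between -0.032 and 0.032 m and y of small_tier in the frame of compartment between -0.037 and 0.037 m and z of small_tier in the frame of compartment below 0.008 m and angle between small_tier's own z axis and vertical below 0.15 rad and linear speed of small_tier below 0.02 m/s and value of joint drawer above 0.12 m); the robot touches nothing.
It fails at once if the larger tier is shifted by more than 30 mm (distance of large_tier from where it was at the start of the episode above 0.03 m).
It fails at once if the small tier is tipped more than 45 degrees (angle between small_tier's own z axis and vertical above 0.785 rad).
It fails at once if the small tier is dropped: out of the fingers while more than 40 mm above the compartment floor (z of small_tier in the frame of compartment above 0.04 m and contact force between the fingers and small_tier below 0.02 N).
It also fails if it takes over 40 s, if anything falls off the work surface, if the arm or the gripper's body presses on something with over 40 N, if the wrist force passes 120 N, or if a joint passes its speed limit or range.

## Working session

There is one attempt and no reset: what is moved stays moved. The work goes in short steps, Python scripts to look and compute and a shell command to move; the robot and the scene stay as the last step left them, time stands still between calls to the robot, and variables do not carry over. Pictures are saved under pics/ and viewed, and the job is handed in when it is done.

```bash
mkdir -p pics; ls; python3 - <<'E'
from cell import state, optics, order, r
import cv2
s=state(); print(s)
for n in("scene","side","wrist"):
    c=optics.get_calibration(n); print(n,c)
    cv2.imwrite(f"pics/{n}0.png",optics.read_camera(n))
E
```

```text
pics
{'clock': 0.0, 'joint_positions': array([-1.34926320e+00,  3.81240089e-01,  1.29827667e+00, -1.93728158e-05,
        1.46361408e+00, -2.15303662e-01]), 'joint_vel': array([ 1.35830990e-03, -8.42658174e-04, -1.02173856e-04, -4.88871110e-04,
       -6.84131490e-04, -5.20370269e-05]), 'joint_efforts': array([-2.21342598e-03, -4.48466206e+01, -2.31277370e+01, -3.88190465e-04,
        4.84126154e-03,  1.22002913e-05]), 'tool_pos': array([ 0.23261547, -0.4980564 ,  0.23068274]), 'ee_rot': array([-3.14128284e+00,  1.50678619e-03, -1.13395722e+00]), 'ft_force': array([ 0.70460605,  0.32245968, -0.43320455]), 'torque': array([-0.02156664, -0.01109472, -0.01527214]), 'grip_width': 1.0018417582475998}
scene {'camera_matrix': array([[459.70770017,   0.        , 250.40371924],
       [  0.        , 459.70770017, 187.9138301 ],
       [  0.        ,   0.        ,   1.        ]]), 'k1': -0.15408837194945582, 'extrinsics': array([[ 0.72992718,  0.68341124,  0.01246565, -0.35555743],
       [ 0.38256027, -0.39334976, -0.83601651, -0.19640005],
       [-0.56643972,  0.61500004, -0.54856267,  1.57
[... 304 characters left out ...]
8729425, -0.15837681,  0.01291726, -0.57196434],
       [-0.09062306, -0.62797031, -0.77294292,  0.08014197],
       [ 0.13052789,  0.76195149, -0.63434406,  0.82989919],
       [ 0.        ,  0.        ,  0.        ,  1.        ]])}
wrist {'camera_matrix': array([[343.9123705 ,   0.        , 257.42085895],
       [  0.        , 343.9123705 , 189.20997253],
       [  0.        ,   0.        ,   1.        ]]), 'k1': -0.09340839816262395, 'extrinsics': array([[ 0.42221459, -0.90649225, -0.00257847, -0.5476845 ],
       [-0.86128865, -0.40204403,  0.31071283, -0.03991097],
       [-0.28269542, -0.12896668, -0.95050034,  0.38057631],
       [ 0.        ,  0.        ,  0.        ,  1.        ]])}
```

View pics/scene0.png

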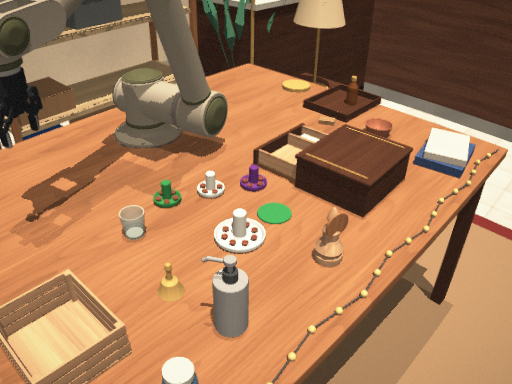

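View pics/side0.png

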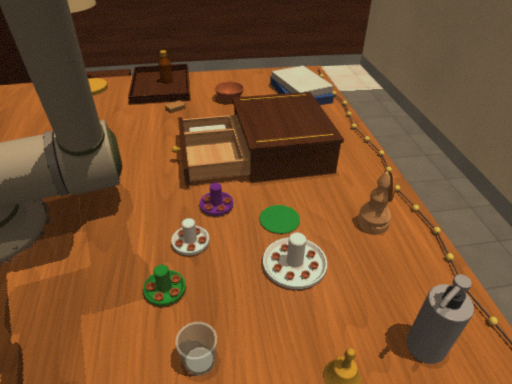

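View pics/wrist0.png

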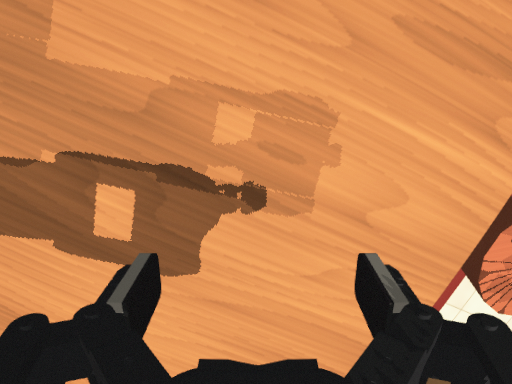

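The side view shows the small white tier at about (190,238) and the large one at (295,262). The green and purple look-alikes are at (163,287) and (216,202), and the open drawer is at about (212,150). In the scene view the small tier is at (210,187). I'll zoom in next.

```bash
cat > h.py <<'E'
import numpy as np, cv2
from cell import optics
def ray(c,uv):
    K=c["camera_matrix"];d=np.array([c["k1"],0,0,0,0.]);E=c["extrinsics"]
    # model: x_d = x(1+k1 r^2)
    p=cv2.undistortPoints(np.array([[uv]],float),K,d)[0,0]
    R=E[:3,:3];return -R.T@E[:3,3], R.T@np.array([p[0],p[1],1.])
def onz(c,uv,z):
    o,d=ray(c,uv);return o+d*(z-o[2])/d[2]
def proj(c,P):
    P=np.atleast_2d(P).astype(float);E=c["extrinsics"]
    return cv2.projectPoints(P,cv2.Rodrigues(E[:3,:3])[0],E[:3,3],c["camera_matrix"],np.array([c["k1"],0,0,0,0.]))[0][:,0]
def tri(c1,u1,c2,u2):
    o1,d1=ray(c1,u1);o2,d2=ray(c2,u2)
    s=np.linalg.lstsq(np.c_[d1,-d2],o2-o1,rcond=None)[0]
    a=o1+s[0]*d1;b=o2+s[1]*d2;return (a+b)/2,np.linalg.norm(a-b)
E
python3 - <<'E'
import cv2,numpy as np
from h import *
a=cv2.imread("pics/side0.png");b=cv2.imread("pics/scene0.png")
cv2.imwrite("pics/sideD.png",cv2.resize(a[95:265,160:260],None,fx=3.5,fy=3.5,interpolation=cv2.INTER_CUBIC))
cv2.imwrite("pics/sceneD.png",cv2.resize(b[115:215,190:350],None,fx=5,fy=5,interpolation=cv2.INTER_CUBIC))
for n,im,roi in(("side",a,(165,215,210,260)),("scene",b,(190,165,230,205))):
    x0,y0,x1,y1=roi
    c=optics.get_calibration(n)
    h=cv2.cvtColor(im,cv2.COLOR_BGR2HSV); m=((h[...,1]<70)&(h[...,2]>120)).astype(np.uint8)
    q=np.zeros_like(m);q[y0:y1,x0:x1]=m[y0:y1,x0:x1]
    k,l,st,ce=cv2.connectedComponentsWithStats(q)
    print(n,st[1:],ce[1:])
    cs,_=cv2.findContours(q,cv2.RETR_EXTERNAL,cv2.CHAIN_APPROX_NONE)
    cc=max(cs,key=cv2.contourArea)
    pts=np.array([onz(c,p[0],0.012)[:2] for p in cc])
    print(pts.min(0),pts.max(0)); ex=cv2.minEnclosingCircle(pts.astype(np.float32)); print(ex)
E
```

```text
side [[182 219  14  11 104]
 [172 227  37  26 355]
 [181 228   1   1   1]] [[188.36538462 223.31730769]
 [191.18873239 242.11549296]
 [181.         228.        ]]
[ 0.39294054 -0.14060032] [ 0.46586936 -0.07136768]
((0.4294930398464203, -0.1042952612042427), 0.038557298481464386)
scene [[197 171  28  27 389]] [[210.40874036 185.69151671]]
[ 0.35973592 -0.14490758] [ 0.47519294 -0.03726762]
((0.416120707988739, -0.08824332058429718), 0.06852570921182632)
```

View pics/sideD.png

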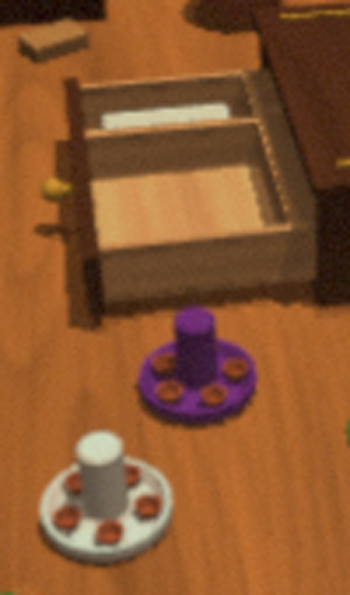

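View pics/sceneD.png

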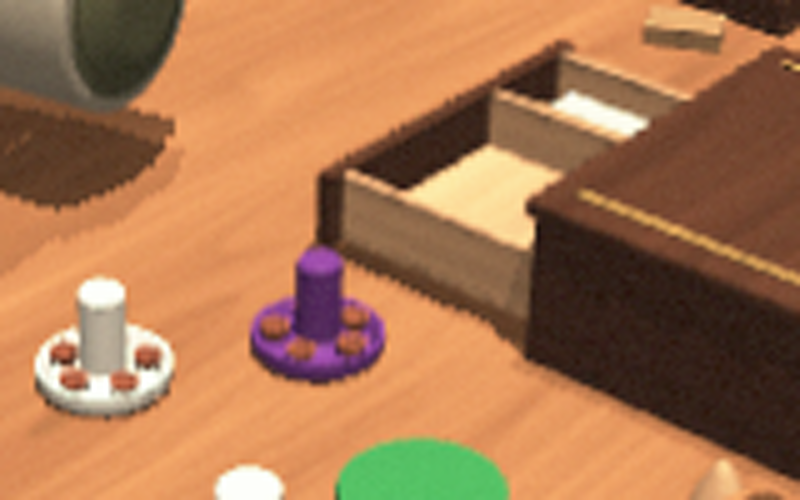

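```bash
python3 - <<'E'
from h import *
S=optics.get_calibration("side");C=optics.get_calibration("scene")
s=lambda x,y:(x/3.5+160,y/3.5+95)
c=lambda x,y:(x/5+190,y/5+115)
print("post top",tri(S,s(99,446),C,c(102,291)),onz(S,s(99,446),.06),onz(C,c(102,291),.06))
for n,p in dict(fn=(103,246),bn=(288,226),bf=(258,124),ff=(87,135)).items(): print(n,onz(S,s(*p),.06))
print("floor corner ff", onz(S,s(96,181),.022),"bf",onz(S,s(248,167),.022))
print("scene nearleft top", onz(C,c(347,172),.06), "divider front top",onz(C,c(497,92),.06))
print("chest bottom/top corner", onz(C,c(538,205),.105), onz(C,c(528,355),0))
print("purple",tri(S,s(195,318),C,c(320,258)))
L=optics.get_calibration("side")
E
```

```text
post top (array([ 0.42998918, -0.09932461,  0.05542684]), np.float64(0.0016687872063036965)) [ 0.4302978  -0.10538115  0.06      ] [ 0.43487618 -0.10306133  0.06      ]
fn [0.43860755 0.0864846  0.06      ]
bn [0.56342644 0.0920458  0.06      ]
bf [0.55906036 0.22862935 0.06      ]
ff [0.43109054 0.2308626  0.06      ]
floor corner ff [0.43414828 0.22625344 0.022     ] bf [0.55063967 0.22948023 0.022     ]
scene nearleft top [0.43922926 0.08883307 0.06      ] divider front top [0.43568425 0.23365823 0.06      ]
chest bottom/top corner [0.5921783  0.07119223 0.105     ] [0.58465746 0.08309748 0.        ]
purple (array([0.49301146, 0.00656384, 0.05708295]), np.float64(0.002134359089232828))
```

```bash
cat >> h.py <<'E'
from scipy.spatial.transform import Rotation as Ro
def togo(target):
    from cell import state
    s=state();R=Ro.from_euler('xyz',s["ee_rot"]).as_matrix()
    return R.T@(np.array(target)-s["tool_pos"])
E
python3 -c "
from h import *
print(togo([.431,-.104,.231]))"
```

```text
[-2.73243051e-01 -3.46486604e-01  2.25676269e-04]
```

```bash
python3 -m crank '[[[-0.023,-0.029,0,0,1],[-0.048,-0.06,0,0,1],[-0.075,-0.095,0,0,1],[-0.103,-0.131,0,0,1],[-0.131,-0.166,0,0,1],[-0.159,-0.202,0,0,1],[-0.187,-0.237,0,0,1],[-0.215,-0.273,0,0,1],[-0.24,-0.305,0,0,1],[-0.26,-0.33,0,0,1],[-0.273,-0.346,0,0,1],[-0.273,-0.346,0,0,1],[-0.273,-0.346,0,0,1],[-0.273,-0.346,0,0,1]]]' 30
python3 - <<'E'
from h import *
from cell import state
s=state();print(s["tool_pos"],s["ee_rot"],s["joint_positions"],s["ft_force"])
np.save("wc1.npy",optics.get_calibration("wrist"),allow_pickle=True)
for n in("wrist","side"):cv2.imwrite(f"pics/{n}1.png",optics.read_camera(n))
E
```

```text
clock: 1.55
tool_pos: [0.4304, -0.1054, 0.2312]
ee_rot: [3.141, 0.0, -1.135]
ft_force: [0.1, -0.1, 0.0]
grip_width: 1.0
[ 0.43037403 -0.105411    0.23123239] [ 3.14124694e+00  7.98139220e-05 -1.13497357e+00] [-5.08450217e-01  1.92710774e-01  1.57155616e+00 -2.37679178e-04
  1.37759309e+00  6.26569008e-01] [ 0.13416943 -0.12549661  0.01064112]
```

View pics/wrist1.png

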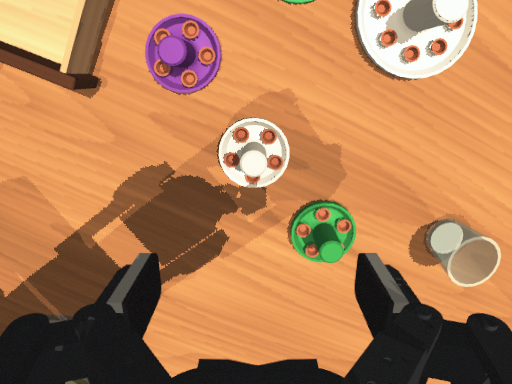

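View pics/side1.png

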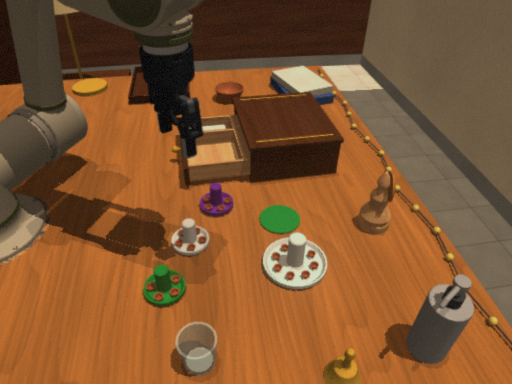

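The wrist view shows the small white tier with its dish at (254,153) and post top at (253,161). The green look-alike is at (324,235), the purple one at (183,53), and the cup at (460,250). Next I'll measure the tier from this view.

```bash
python3 - <<'E'
from h import *
c=np.load("wc1.npy",allow_pickle=True).item()
im=cv2.imread("pics/wrist1.png");h=cv2.cvtColor(im,cv2.COLOR_BGR2HSV)
m=((h[...,1]<70)&(h[...,2]>120)).astype(np.uint8);q=np.zeros_like(m);q[105:195,205:300]=m[105:195,205:300]
cs,_=cv2.findContours(q,cv2.RETR_EXTERNAL,cv2.CHAIN_APPROX_NONE);cc=max(cs,key=cv2.contourArea)
P=np.array([onz(c,p[0],.014)[:2] for p in cc],np.float32);print("dish",cv2.minEnclosingCircle(P))
print(cv2.boundingRect(cc))
print("post",onz(c,(253,161),.06))
S=optics.get_calibration("side");print("tri",tri(S,(188.3,222.4),c,(253,161)))
print("green",onz(c,(331,252),.06),"cup",onz(c,(447,237),0),"purple",onz(c,(173,50),.06))
# drawer front outer top corner
print("front top near corner",onz(c,(97,82),.062))
cv2.imwrite("pics/wz.png",cv2.resize(im[100:200,200:310],None,fx=5,fy=5,interpolation=cv2.INTER_CUBIC))
E
```

```text
dish ((0.43003880977630615, -0.0988558754324913), 0.0382997952401638)
(219, 117, 70, 71)
post [ 0.43245557 -0.09802243  0.06      ]
tri (array([ 0.43044612, -0.09853438,  0.05342779]), np.float64(0.0010727028580368586))
green [ 0.37938991 -0.21054036  0.06      ] cup [ 0.43367841 -0.36047303  0.        ] purple [0.49297771 0.00586472 0.06      ]
front top near corner [0.44049254 0.05851924 0.062     ]
```

View pics/wz.png

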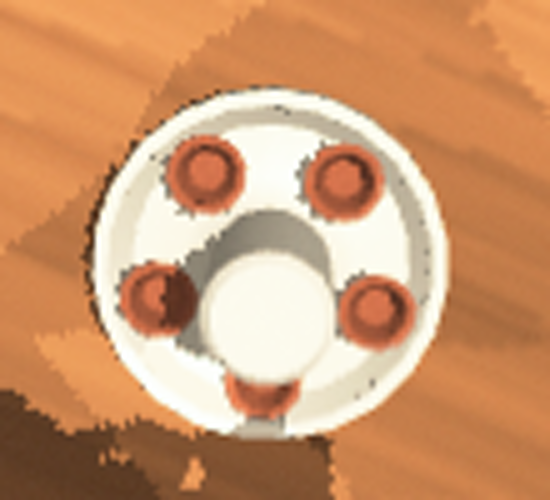

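```bash
python3 -c "
from h import *
print(togo([.431,-.100,.025]))"
```

```text
[-0.00469231 -0.00287624  0.20628421]
```

```bash
python3 -m crank '[[[-0.005,-0.003,0.015,0,1],[-0.005,-0.003,0.04,0,1],[-0.005,-0.003,0.07,0,1],[-0.005,-0.003,0.1,0,1],[-0.005,-0.003,0.12,0,1],[-0.005,-0.003,0.13,0,1],[-0.005,-0.003,0.13,0,1],[-0.005,-0.003,0.13,0,1]]]' 30
python3 - <<'E'
from h import *
from cell import state
for n in("wrist","side"):
  c=optics.get_calibration(n); im=optics.read_camera(n);cv2.imwrite(f"pics/{n}2.png",im)
  if n=="wrist":np.save("wc2.npy",c,allow_pickle=True)
print(togo([.431,-.1,.025]))
E
```

```text
clock: 2.45
tool_pos: [0.4317, -0.0993, 0.1021]
ee_rot: [-3.141, -0.001, -1.134]
ft_force: [-0.6, -0.9, -0.3]
grip_width: 0.997
[0.00028273 0.00113762 0.07729724]
```

View pics/wrist2.png

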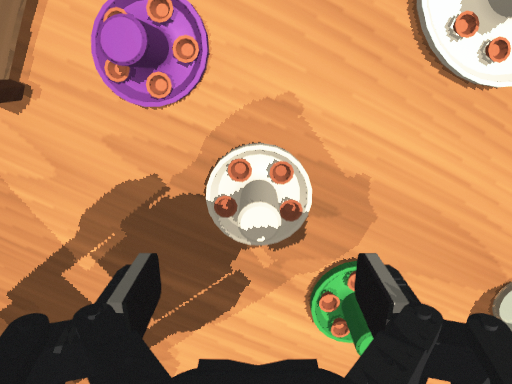

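View pics/side2.png

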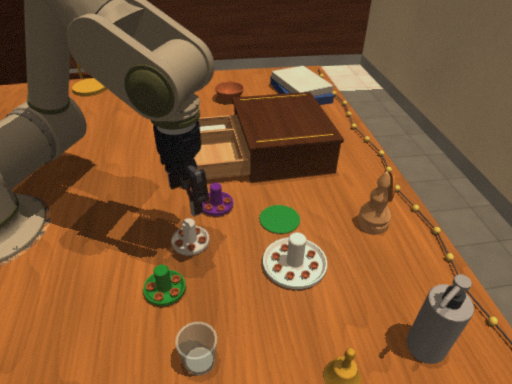

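The wrist view shows the small tier with its post top at about (260,217) and its dish at (259,195), centred between the fingers. I'll measure once more before lowering.

```bash
python3 - <<'E'
from h import *
from cell import state
c=np.load("wc2.npy",allow_pickle=True).item()
print(onz(c,(260,217),.06))
im=cv2.imread("pics/wrist2.png");h=cv2.cvtColor(im,cv2.COLOR_BGR2HSV)
m=((h[...,1]<70)&(h[...,2]>70)).astype(np.uint8);q=np.zeros_like(m);q[135:250,195:320]=m[135:250,195:320]
cs,_=cv2.findContours(q,cv2.RETR_EXTERNAL,cv2.CHAIN_APPROX_NONE);cc=max(cs,key=cv2.contourArea)
P=np.array([onz(c,p[0],.014)[:2] for p in cc],np.float32);print("dish",cv2.minEnclosingCircle(P))
print(state()["tool_pos"])
print("tcp px",proj(c,state()["tool_pos"]),togo([.431,-.099,.025]))
E
```

```text
[ 0.43415125 -0.09816352  0.06      ]
dish ((0.43061864376068115, -0.0990612730383873), 0.03839892894029617)
[ 0.43177162 -0.09918485  0.10229798]
tcp px [[260.43026756 257.25846392]] [-0.00062344  0.00071472  0.07729624]
```

Both measurements agree on (0.431, -0.099). I'll lower the tool and close the fingers.

```bash
python3 -m crank '[[[0,0,0.015,0,1],[0,0,0.035,0,1],[0,0,0.055,0,1],[0,0,0.07,0,1],[0,0,0.077,0,1],[0,0,0.077,0,1],[0,0,0.077,0,1],[0,0,0.077,0,0.4],[0,0,0.077,0,0],[0,0,0.077,0,-0.3],[0,0,0.077,0,-0.6],[0,0,0.077,0,-1],[0,0,0.077,0,-1],[0,0,0.077,0,-1],[0,0,0.077,0,-1],[0,0,0.077,0,-1],[0,0,0.077,0,-1]]]' 40
python3 - <<'E'
from h import *
for n in("wrist","side"):
  cv2.imwrite(f"pics/{n}3.png",optics.read_camera(n))
E
```

```text
clock: 4.25
tool_pos: [0.4314, -0.0989, 0.0246]
ee_rot: [-3.141, -0.0, -1.134]
ft_force: [-0.9, -1.2, 5.9]
grip_width: 0.296
```

View pics/wrist3.png

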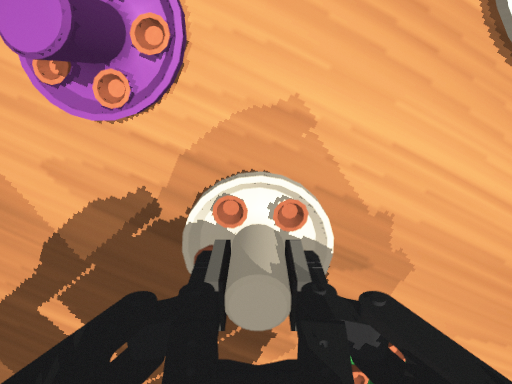

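View pics/side3.png

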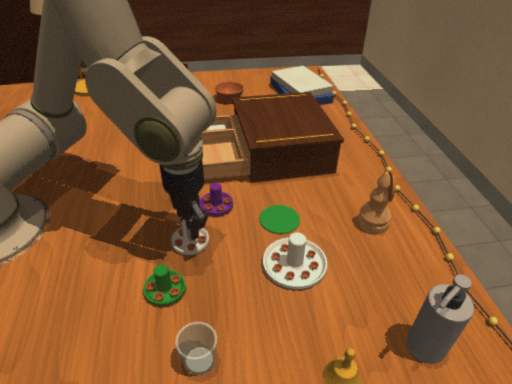

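The post is held at an opening of about 25 mm, which matches its 26 mm thickness. Next is a slow lift and a check.

```bash
python3 -m crank '[[[0,0,-0.004,0,-1],[0,0,-0.012,0,-1],[0,0,-0.025,0,-1],[0,0,-0.045,0,-1],[0,0,-0.065,0,-1],[0,0,-0.085,0,-1],[0,0,-0.1,0,-1],[0,0,-0.108,0,-1],[0,0,-0.11,0,-1],[0,0,-0.11,0,-1],[0,0,-0.11,0,-1]]]' 40
python3 - <<'E'
from h import *
for n in("wrist","side"):
  cv2.imwrite(f"pics/{n}4.png",optics.read_camera(n))
print(togo([.498,.16,.135]))
E
```

```text
clock: 5.45
tool_pos: [0.431, -0.0986, 0.1337]
ee_rot: [3.141, 0.001, -1.134]
ft_force: [0.2, -0.1, -1.7]
grip_width: 0.288
[-0.20608556 -0.17010909 -0.0012028 ]
```

View pics/wrist4.png

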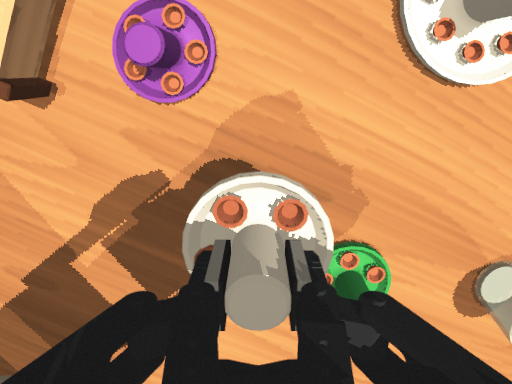

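View pics/side4.png

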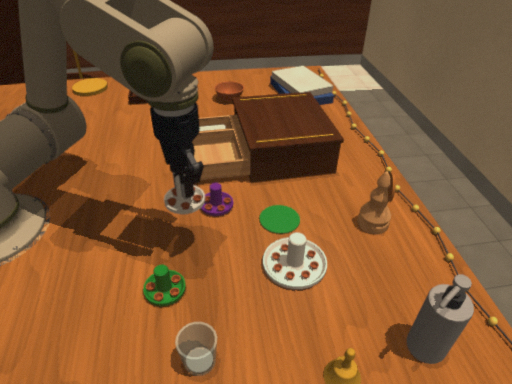

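The tier is held unchanged: the dish sits at the same pixels in the wrist view (centre about (258,240)), and 1.7 N of weight has come on. Now I'll carry it over the compartment.

```bash
python3 -m crank '[[[-0.008,-0.006,0,0,-1],[-0.022,-0.018,0,0,-1],[-0.042,-0.034,0,0,-1],[-0.063,-0.052,0,0,-1],[-0.084,-0.069,0,0,-1],[-0.105,-0.086,0,0,-1],[-0.126,-0.104,0,0,-1],[-0.147,-0.121,0,0,-1],[-0.168,-0.139,0,0,-1],[-0.185,-0.153,0,0,-1],[-0.198,-0.163,0,0,-1],[-0.204,-0.168,0,0,-1],[-0.206,-0.17,0,0,-1],[-0.206,-0.17,0,0,-1],[-0.206,-0.17,0,0,-1]]]' 40
python3 - <<'E'
from h import *
for n in("wrist","side","scene"):
  c=optics.get_calibration(n)
  if n=="wrist": np.save("wc5.npy",c,allow_pickle=True)
  cv2.imwrite(f"pics/{n}5.png",optics.read_camera(n))
E
```

```text
clock: 7.05
tool_pos: [0.4981, 0.1592, 0.1343]
ee_rot: [3.141, -0.0, -1.135]
ft_force: [-0.1, 0.1, -2.4]
grip_width: 0.291
```

View pics/wrist5.png

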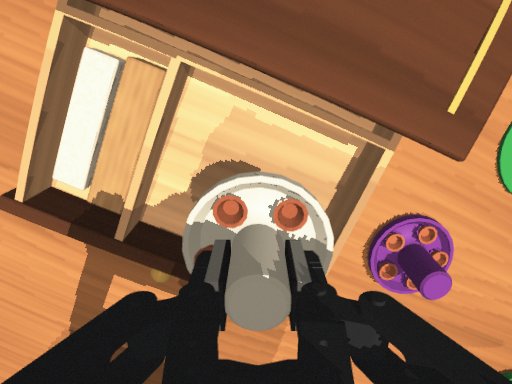

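View pics/side5.png

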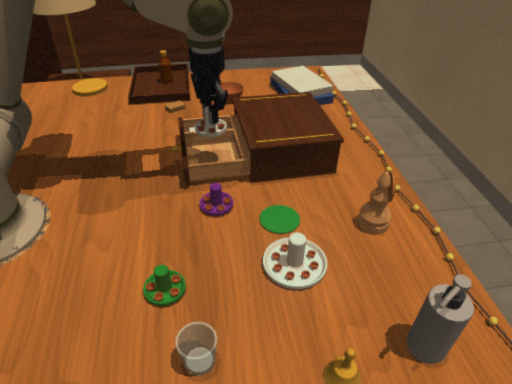

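View pics/scene5.png

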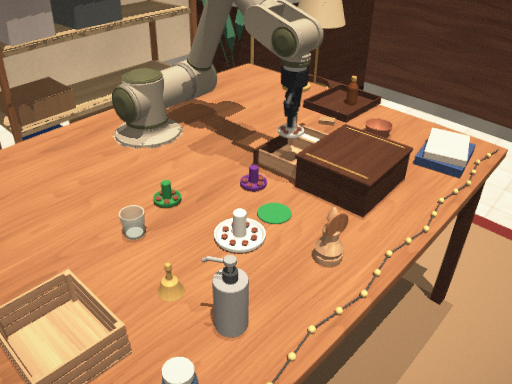

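The wrist view shows the compartment rim: back-left corner at about (187,68), back-right at (386,150), and the divider's front end at (130,238). I'll check the centre against these.

```bash
python3 - <<'E'
from h import *
c=np.load("wc5.npy",allow_pickle=True).item()
bl=onz(c,(187,68),.06);br=onz(c,(386,150),.06);fl=onz(c,(130,238),.06)
print(bl,br,fl,np.linalg.norm(bl-br),np.linalg.norm(bl-fl),(br+fl)/2)
im=cv2.imread("pics/wrist5.png")
cv2.imwrite("pics/w5z.png",cv2.resize(im[30:270,100:420],None,fx=2.5,fy=2.5,interpolation=cv2.INTER_CUBIC))
E
```

```text
[0.55731367 0.23524135 0.06      ] [0.5648638  0.10035025 0.06      ] [0.43484394 0.23066388 0.06      ] 0.1351022363524686 0.12255524652177861 [0.49985387 0.16550707 0.06      ]
```

View pics/w5z.png

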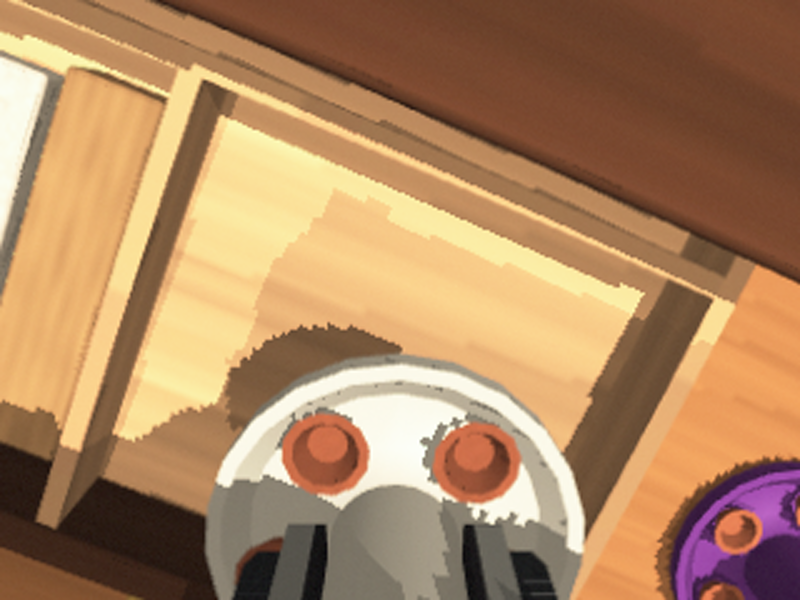

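```bash
python3 - <<'E'
from h import *
c=np.load("wc5.npy",allow_pickle=True).item()
bl=onz(c,(181.2,63),.06);br=onz(c,(385.2,148.4),.06);fl=onz(c,(125,238),.06)
print(bl,br,fl,np.linalg.norm(bl-br),np.linalg.norm(bl-fl),(br+fl)/2)
a=onz(c,(100+640/2.5,30+292/2.5),.022);b=onz(c,(100+225/2.5,30+115/2.5),.022);print("floor back corners",a,b,np.linalg.norm(a-b))
print(togo([.498,.162,.05]))
E
```

```text
[0.55856844 0.23953746 0.06      ] [0.56553961 0.10137577 0.06      ] [0.43326995 0.23394323 0.06      ] 0.13833744286188876 0.12542331518600575 [0.49940478 0.1676595  0.06      ]
floor back corners [0.55616591 0.10606334 0.022     ] [0.55088413 0.2384535  0.022     ] 0.13249548121652618
[-0.00255801 -0.00100858  0.08436614]
```

```bash
python3 -m crank '[[[-0.002,-0.0015,0,0,-1],[-0.004,-0.003,0.004,0,-1],[-0.004,-0.003,0.012,0,-1],[-0.004,-0.003,0.025,0,-1],[-0.004,-0.003,0.04,0,-1],[-0.004,-0.003,0.055,0,-1],[-0.004,-0.003,0.067,0,-1],[-0.004,-0.003,0.075,0,-1],[-0.004,-0.003,0.08,0,-1],[-0.004,-0.003,0.082,0,-1],[-0.004,-0.003,0.082,0,-1],[-0.004,-0.003,0.082,0,-1]]]' 40
python3 -m crank '[[[0,0,0.001,0,-1],[0,0,0.002,0,-1],[0,0,0.003,0,-1],[0,0,0.003,0,-1]]]' 40
```

```text
clock: 8.4
tool_pos: [0.4995, 0.1647, 0.0527]
ee_rot: [-3.141, -0.0, -1.134]
ft_force: [-0.1, -0.4, -0.9]
grip_width: 0.291
clock: 8.8
tool_pos: [0.4991, 0.1647, 0.0492]
ee_rot: [3.141, 0.0, -1.134]
ft_force: [-0.1, -0.5, -1.1]
grip_width: 0.287
```

```bash
python3 -m crank '[[[0,0,0.001,0,-1],[0,0,0.0015,0,-1],[0,0,0.0015,0,-1]]]' 40
python3 -m crank '[[[0,0,0.001,0,-1],[0,0,0.001,0,-1],[0,0,0.001,0,-1]]]' 40
python3 - <<'E'
from h import *
for n in("wrist","side"):
  cv2.imwrite(f"pics/{n}6.png",optics.read_camera(n))
E
```

```text
clock: 9.1
tool_pos: [0.4992, 0.1647, 0.0477]
ee_rot: [3.141, 0.0, -1.134]
ft_force: [-0.2, 0.7, -1.1]
grip_width: 0.293
clock: 9.4
tool_pos: [0.4992, 0.1647, 0.0468]
ee_rot: [3.142, 0.0, -1.134]
ft_force: [0.1, 0.4, -1.0]
grip_width: 0.293
```

View pics/wrist6.png

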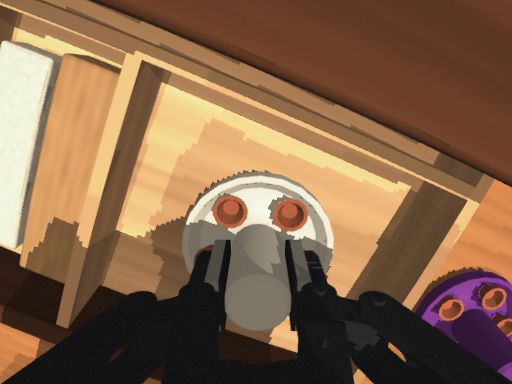

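The tier is inside the compartment, with its dish at (258,240) clear of the walls. I'll creep down until it touches the floor.

```bash
python3 -m crank '[[[0,0,0.001,0,-1],[0,0,0.001,0,-1],[0,0,0.001,0,-1]]]' 40
python3 -m crank '[[[0,0,0.001,0,-1],[0,0,0.001,0,-1],[0,0,0.001,0,-1]]]' 40
```

```text
clock: 9.8
tool_pos: [0.4994, 0.1647, 0.0467]
ee_rot: [-3.141, -0.0, -1.134]
ft_force: [-2.3, -0.1, 7.1]
grip_width: 0.295
clock: 10.1
tool_pos: [0.5001, 0.1647, 0.0466]
ee_rot: [-3.139, -0.001, -1.134]
ft_force: [-3.7, -1.2, 15.0]
grip_width: 0.29
```

The tier is on the floor: the force rose to 15 N at TCP z 0.0466, as predicted. I'll ease up slightly, then open partway.

```bash
python3 -m crank '[[[0,0,-0.001,0,-1],[0,0,-0.0015,0,-1],[0,0,-0.0015,0,-0.4],[0,0,-0.0015,0,-0.3],[0,0,-0.0015,0,-0.1],[0,0,-0.0015,0,0.1],[0,0,-0.0015,0,0.2],[0,0,-0.0015,0,0.2],[0,0,-0.0015,0,0.2],[0,0,-0.0015,0,0.2]]]' 20
python3 - <<'E'
from h import *
for n in("wrist","side"):
  cv2.imwrite(f"pics/{n}7.png",optics.read_camera(n))
E
```

```text
clock: 11.1
tool_pos: [0.4992, 0.1647, 0.0463]
ee_rot: [3.142, 0.0, -1.134]
ft_force: [-0.0, 0.6, -0.9]
grip_width: 0.597
```

View pics/wrist7.png

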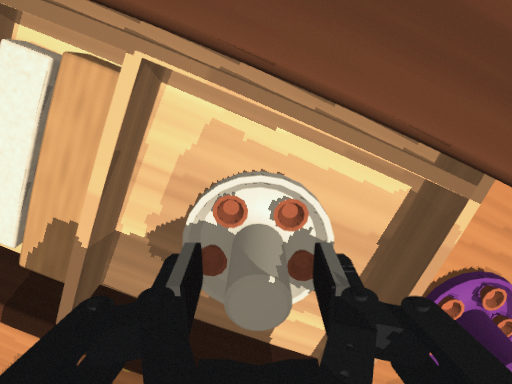

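The fingers stand clear on both sides of the post at (257,300), so I'll retreat straight up.

```bash
python3 -m crank '[[[0,0,-0.005,0,0.2],[0,0,-0.015,0,0.2],[0,0,-0.035,0,0.2],[0,0,-0.06,0,0.2],[0,0,-0.09,0,0.2],[0,0,-0.12,0,0.2],[0,0,-0.15,0,0.2],[0,0,-0.17,0,0.2],[0,0,-0.18,0,0.2],[0,0,-0.18,0,0.2],[0,0,-0.18,0,0.2],[0,0,-0.18,0,0.2]]]'
python3 - <<'E'
from h import *
for n in("wrist","side","scene"):
  c=optics.get_calibration(n)
  if n=="wrist": np.save("wc8.npy",c,allow_pickle=True)
  cv2.imwrite(f"pics/{n}8.png",optics.read_camera(n))
E
```

```text
clock: 12.4
tool_pos: [0.4988, 0.1646, 0.2252]
ee_rot: [3.139, 0.001, -1.134]
ft_force: [-0.8, 0.1, -0.4]
grip_width: 0.6
```

View pics/wrist8.png

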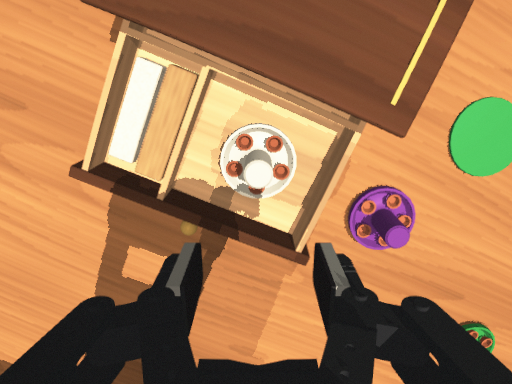

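View pics/side8.png

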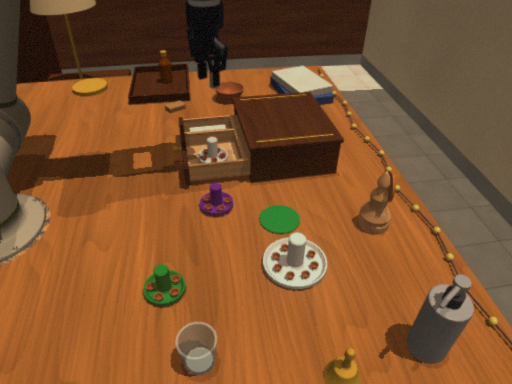

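The wrist view shows the tier upright with its dish at (258,161). The compartment rim corners are at about (211,70), (352,130), (298,233) and (173,190). Last, a numeric check.

```bash
python3 - <<'E'
from h import *
c=np.load("wc8.npy",allow_pickle=True).item()
R=[onz(c,p,.06) for p in((211,70),(352,130),(298,233),(173,190))];m=np.mean(R,0)
t=onz(c,(258.5,161),.036);pt=onz(c,(258,175),.082)
ex=R[0]-R[3]+R[1]-R[2];ex/=np.linalg.norm(ex);ey=np.array([-ex[1],ex[0],0])
print(m,t,pt,"offset dish",(t-m)@ex,(t-m)@ey,"post",(pt-m)@ex,(pt-m)@ey,[np.linalg.norm(R[i]-R[i-1]) for i in range(4)])
a,b=cv2.imread("pics/side0.png"),cv2.imread("pics/side8.png")
d=cv2.absdiff(a,b).max(2); print("large tier region diff",d[228:292,258:332].max(),"drawer front/left",d[115:190,172:190].mean())
E
```

```text
[0.50597357 0.168503   0.06      ] [0.4987479  0.16546613 0.036     ] [0.49739074 0.16535269 0.082     ] offset dish -0.00736631534514537 -0.0026777570138877796 post -0.008727412578918316 -0.0027242989229986155 [np.float64(0.1152341151221461), np.float64(0.13458208490991252), np.float64(0.11083688423198076), np.float64(0.1277861469823786)]
large tier region diff 14 drawer front/left 24.685185185185187
```

```bash
python3 -c "
from cell import order
print(order.hand_in())"
```

```text
the job is handed in; nothing more can be done
None
```

I put the small white tier in the drawer's larger front compartment and released it standing upright. I then raised the arm clear and handed the job in at about 12.5 s; `hand_in` gives no verdict.

- **Grasp and carry:** I gripped it by the post at about 25 mm opening. It did not shift in the fingers on the way.
- **Set-down:** I lowered it in 1 mm steps until it touched the floor. The force reached about 15 N because I took one step too many after contact. I eased up before opening the fingers.
- **Position:** In the last wrist picture the tier stands about 7–9 mm toward the drawer front and 3 mm to −y from the compartment centre. The allowed limits are 32 and 37 mm.
- **Upright:** The post top and dish line up to within about 2 mm.
- **Large tier:** Its part of the side picture is unchanged from the start.
- **Drawer:** It looks as far open as before. My pixel comparison there couldn't confirm that, because the picture had changed, probably from the arm's shadow.
- **Where checks disagreed:** The camera views differed by about 7 mm on the compartment centre. My rim corners in the last picture came out at 111–115 by 128–135 mm instead of 130 by 140 mm, so the offsets above are rough but well inside the limits.

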